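# Point out the open bottle and its cap

### The arm

A 6-joint arm with a two-finger parallel gripper is mounted at the origin on a cart in front of the work surface, level with it; the furniture and walls round the work are solid. World frame = base frame: x ahead of the robot, y to its left, z up, the work surface at z = 0. Lengths are in mm, angles in degrees, forces in N, time in s.
With the tool pointing down it reaches from about 300 to 850 mm from the base axis. Payload 4.2 kg.
Tool frame: the origin (TCP) lies at the very end of the fingers, on their centre line; the grasp point (between the pads) lies env.pinch_z behind it (env.pinch_z is the distance from the TCP to the grasp point, in mm); z points along the fingers, y is the line along which they close (so a half turn about z gives the same grasp; the last joint's range is limited). The gripper opens to 91 mm and grips with 3 to 60 N. Pads are 32 mm wide; open, the fingers measure 118 mm over their backs; the gripper's body (76 mm by 178 mm) begins 60 mm behind the grasp point.
Start: joints at [63.598, 18.312, 89.639, -0, 72.044, -1.146], TCP at [245.336, 520.052, 213.976] pointing down, gripper open.
Joint ranges: [-177.97, 177.97], [-48.28, 115.42], [12.27, 149.76], [-77.06, 257.06], [2.81, 150.46], [-146.56, 146.56]. Speed limits (degrees/s): [147.25, 147.25, 180, 180, 180, 180].

### API

Orientations are given as [roll, pitch, yaw] about the fixed x, y, z axes, in that order (R = Rz(yaw) Ry(pitch) Rx(roll)).
In Python, from workcell import state, vision, job_done, env gives the robot as it stands.
- The arm moves only by the tool servo_tool, never from a script. Its argument "rows" is a list of rows, each a list of 5 numbers: the shift along the tool's x, y, z scaled (see below), then the turn about the tool's z scaled (see below), then the opening, from 0 (shut) to 1 (fully open). A call has 1 to 20 rows; each row is the pose to reach, as a shift and turn from the pose commanded when the call began, along the tool's axes at that moment; what a row does not reach only later rows make up. The controller multiplies each number of a shift by 200 mm and each number of a turn by 90 degrees. A row lasts 1/12 s, in which the tool goes at most 41.7 mm and 7.16 degrees, less where a joint would pass 70% of its speed; a pose out of reach is approached as far as the arm can. A call with a number of a shift or a turn outside -1 to 1 is refused whole. A call with a gripper value outside its range is refused whole. The fingers move at their own pace and stop on an object; "force" is the grip in N (left out, the last holds). Time passes only in rows, so rows that repeat a pose let the fingers close. It gives the time, the measured TCP pose, the force, the opening and the grip force at its end, in the units of the state.
- state(): the state, without advancing time (a new reading comes with each control period).
- vision.grab_frame(name): name is "scene" or "top"; returns the picture (384x512x3 uint8, red, green, blue); there is no depth.
- vision.camera_info(name): a dict with "vertical_fov" (degrees; the focal length in pixels is half the picture's height over the tangent of half this angle, whatever the lens; pixels are square), "cx", "cy" (the principal point, pixels), "T" (4x4, takes a point from camera to world coordinates). Camera axes: x right, y up, looking along -z (the intrinsics and any distortion apply to the point x, -y, -z); pixel columns grow to the right and rows downward; lengths in mm; the calibration is good to about 2 mm. A picture is of the moment at which its call begins. camera_info takes no time and is no camera call.
- job_done(): hands the job in; it is judged then, once.
The state is a dict: "time_s": time; "qpos": joint angles; "qvel": joint speeds; "effort": joint torques, N m; "ee_pos": TCP position; "ee_rot": TCP orientation; "force": force on the tool from outside, world axes, zero at the start; "torque": the same for the moment, N m; "gripper_width": finger opening in mm; "gripper_force": force on a finger pad.
Only numpy, scipy, OpenCV 4.12 (cv2) and the standard library are available. Lean on these libraries where they do the work, as an engineer would, in place of code of your own. Each camera call takes 0.05 s, during which the arm holds its last target. There are 200 camera calls.

### The job

One of the four glass sample bottles in the row has been left open, and its white screw cap lies loose on the worktop; show a colleague what has to be closed. First point from above at the mouth of the open bottle with the fingertips two to three centimetres above it and keep still there for two seconds, then point at the loose cap in the same way and finish there, still pointing at it. Touch and move nothing, and do not point at any of the other things: pass well above them or clear to the side.

Things in the scene. Friction and masses are not known exactly. Their poses are not given: they have to be found in the camera images.
- bottle_open_top (a point): the open sample bottle: clear glass, 56 mm in diameter, 112 mm high, neck 32 mm, no cap; upright, loose, standing in a row of four bottles about 100 mm apart (any place in the row); the point is the centre of its mouth, 112 mm above the worktop; z up
- loose_cap_top (a point): the loose screw cap: plain white plastic disc 36 mm in diameter, 16 mm high, lying flat on the worktop between the robot and the row of bottles, beside a crucible and a stopper; the point is the centre of its top, 16 mm above the worktop; z up
- bottle_a_top (a point): closed sample bottle, clear glass, 56 mm in diameter, with a white screw cap (36 mm in diameter) on its neck; upright, loose; the point is the centre of the cap's top, 114 mm above the worktop; z up
- bottle_b_top (a point): closed sample bottle, clear glass, 56 mm in diameter, with a white screw cap (36 mm in diameter) on its neck; upright, loose; the point is the centre of the cap's top, 114 mm above the worktop; z up
- bottle_c_top (a point): closed sample bottle, clear glass, 56 mm in diameter, with a white screw cap (36 mm in diameter) on its neck; upright, loose; the point is the centre of the cap's top, 114 mm above the worktop; z up
- crucible_top (a point): bystander: white porcelain crucible, open and tapered, 43 mm in diameter at the rim, 32 mm high, loose on the worktop; the point is the centre of its rim, 32 mm above the worktop
- stopper_top (a point): bystander: tapered rubber stopper, 22 mm in diameter, 24 mm high, loose on the worktop; the point is the centre of its top, 24 mm above the worktop
- tube_rack: fixed clutter to keep clear of: empty clear acrylic test-tube rack on the left of the worktop, 349 mm along world y, 68 mm along world x, 136 mm high; origin at the centre of its underside. Behind it (x over 0.65, y over 0.2) a 500 mm high retort stand; nothing else near the work is over 250 mm, so travel with the fingertips 0.3 m up is clear
- beaker_1l: fixed clutter to keep clear of: clear one-litre beaker left of the bottles, about 146 by 125 mm, 150 mm high (a 89 mm wide, 108 mm high beaker of milky liquid stands 140 mm nearer to the robot); origin at the centre of its underside
Things that resemble listed ones, but are neither listed nor needed, are in the scene too. Leave any brown look-alike of the part that bears loose_cap_top alone. What is shaped like the part that bears bottle_open_top but orange is not meant.

How it is judged:
By the outcome, as a careful person would: the job done as asked, in the order asked, and still so for the second after the job is handed in, with the robot touching nothing.
It also fails if it takes over 51 s, if anything falls off the work surface, if the arm or the gripper's body presses on something with over 40 N, if the wrist force passes 120 N, or if a joint passes its speed limit or range.

## Working session

There is one attempt and no reset: what is moved stays moved. The work goes in short steps, Python scripts to look and compute and a tool call to move; the robot and the scene stay as the last step left them, time stands still between calls to the robot, and variables do not carry over. Pictures are saved under pics/ and viewed, at most 10 in all, crops included, and the job is handed in when it is done.

Besides the shell and the picture viewer there is one more tool, called after ">>>" in YAML: its name, and indented under it one key for each argument. servo_tool: Moves the arm, as the interface text tells. Its arguments: {"type":"object","properties":{"rows":{"type":"array"},"force":{"type":"number"}},"required":["rows"]}

```bash
mkdir -p pics; python3 - <<'E'
from workcell import state, vision, env
import cv2
for n in("scene","top"):
    im=vision.grab_frame(n); cv2.imwrite(f"pics/{n}0.png",cv2.resize(im[:,:,::-1],(800,600),interpolation=cv2.INTER_CUBIC)); cv2.imwrite(f"raw_{n}.png",im[:,:,::-1])
    print(n,vision.camera_info(n))
print(state())
E
```

```text
scene {'vertical_fov': 55.096691329715355, 'cx': 253.00015276101612, 'cy': 191.04610197802134, 'T': array([[ 8.00301411e-01,  3.42261667e-01, -4.92315553e-01,
        -3.80641866e+01],
       [-5.99569951e-01,  4.48876786e-01, -6.62589997e-01,
        -6.53270410e+02],
       [-5.79013414e-03,  8.25449322e-01,  5.64446536e-01,
         6.99153276e+02],
       [ 0.00000000e+00,  0.00000000e+00,  0.00000000e+00,
         1.00000000e+00]])}
top {'vertical_fov': 44.73050628143771, 'cx': 248.5545342146562, 'cy': 202.81442972475895, 'T': array([[-1.58543551e-02,  9.93088438e-01, -1.16292709e-01,
         3.54888202e+02],
       [-9.99792100e-01, -1.42540137e-02,  1.45801301e-02,
         3.74089886e+01],
       [ 1.28217207e-02,  1.16499691e-01,  9.93107963e-01,
         1.35932501e+03],
       [ 0.00000000e+00,  0.00000000e+00,  0.00000000e+00,
         1.00000000e+00]])}
{'time_s': 0.1, 'qpos': array([ 6.35987488e+01,  1.83469358e+01,  8.96993652e+01, -8.56739965e-04,
        7.20427061e+01, -1.14531442e+00]), 'qvel': array([ 0.04983137,  0.02181553, -0.13304341, -0.05450248,  0.04003288,
        0.04400635]), 'effort': array([-6.64681211e-04, -4.13330519e+01, -2.32511097e+01,  7.27762934e-02,
        4.20938933e-02, -6.71524072e-05]), 'ee_pos': array([245.13082496, 519.6377942 , 213.21513764]), 'ee_rot': array([-1.79910994e+02, -9.64657606e-04,  1.54744327e+02]), 'force': array([-0.15979619, -0.64571917,  0.18784385]), 'torque': array([-0.03814234, -0.04078944, -0.0246709 ]), 'gripper_force': 0.0, 'gripper_width': 91.24952499891658}
```

View pics/scene0.png

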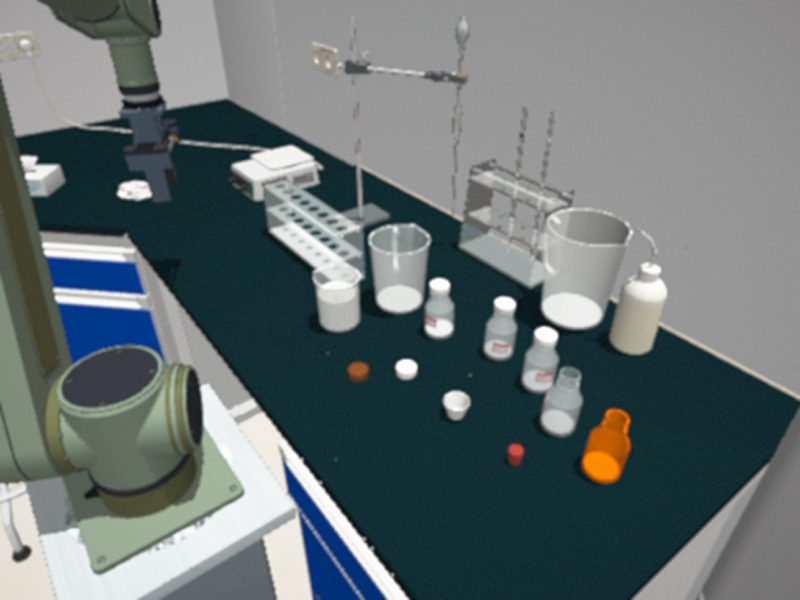

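View pics/top0.png

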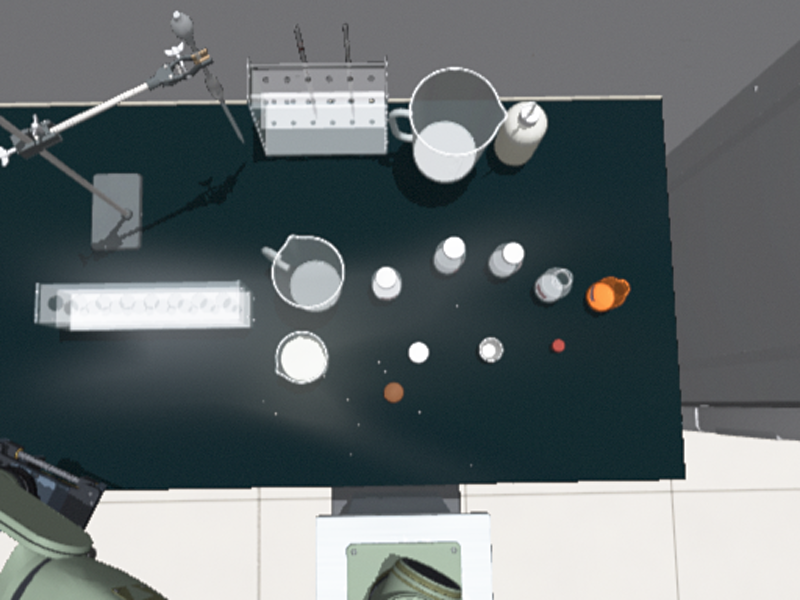

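Scene view, in 800x600 pixels: three capped bottles at (440,287), (504,305) and (545,338), the open clear bottle with its mouth at (569,373), and the orange look-alike at (616,415). The loose white cap is at (406,369). The brown look-alike (358,372), crucible (456,405) and stopper (515,455) are also there.

Top view: open mouth about (561,278), orange bottle (615,290), white cap (419,352), brown cap (394,392), crucible (490,350), stopper (558,346). I choose the clear uncapped bottle and the white disc, and check both in one close crop.

```bash
cat > h.py <<'E'
import numpy as np, cv2
from workcell import vision
def ray(n,u,v):
    c=vision.camera_info(n); f=192/np.tan(np.radians(c["vertical_fov"]/2)); T=c["T"]
    d=T[:3,:3]@np.array([(u-c["cx"])/f,-(v-c["cy"])/f,-1]); return T[:3,3],d/np.linalg.norm(d)
def plane(n,uv,z):
    o,d=ray(n,*uv); return o+d*(z-o[2])/d[2]
def tri(a,b):
    (o,d),(p,e)=ray("scene",*a),ray("top",*b)
    s=np.linalg.lstsq(np.c_[d,-e],p-o,rcond=None)[0]; A,B=o+s[0]*d,p+s[1]*e
    return (A+B)/2,np.linalg.norm(A-B)
E
python3 - <<'E'
from h import *
S,T=cv2.imread("raw_scene.png"),cv2.imread("raw_top.png")
def white(im,x,y,r=14):
    g=im.min(2); m=(g>150).astype(np.uint8); n,l,st,c=cv2.connectedComponentsWithStats(m)
    ds=[np.hypot(*(c[i]-(x,y))) if 15<st[i,4]<600 else 99 for i in range(n)]; i=int(np.argmin(ds)); return c[i],st[i]
k=.64
a,sa=white(S,406*k,369*k); b,sb=white(T,419*k,352*k)
print(a,sa,b,sb,"cap tri",tri(a,b),plane("top",b,16),plane("scene",a,12))
m=(561*k,278*k);q=(569*k,373*k); print("mouth",tri(q,m),plane("top",m,112),plane("scene",q,112))
for p,z in(((386,276),114),((454,247),114),((513,253),114),((490,350),32),((558,346),24),((608,295),0)): print(p,plane("top",np.array(p)*k,z).round())
c=lambda im,x,y:cv2.resize(im[y:y+40,x:x+50],(400,320),interpolation=cv2.INTER_CUBIC)
cv2.imwrite("pics/crop.png",np.vstack([np.hstack([c(S,338,225),c(T,333,160)])]+[cv2.resize(np.hstack([c(S,235,216),c(T,243,205)]),(800,280))]))
E
```

```text
[259.66906475 235.48920863] [253 230  14  13 139] [267.46564885 225.12977099] [262 219  12  13 131] cap tri (array([445.55296876, -35.16419158,  11.18071821]), np.float64(3.3289799409151377)) [446.61583677 -35.82557649  16.        ] [443.49557548 -35.11479187  12.        ]
mouth (array([ 565.17206835, -282.75244424,  110.22675732]), np.float64(0.38384302490822964)) [ 564.73234369 -282.15619881  112.        ] [ 563.54366547 -283.96104874  112.        ]
(386, 276) [572.  22. 114.]
(454, 247) [622. -97. 114.]
(513, 253) [ 610. -200.  114.]
(490, 350) [ 447. -167.   32.]
(558, 346) [ 453. -294.   24.]
(608, 295) [ 550. -399.    0.]
```

View pics/crop.png

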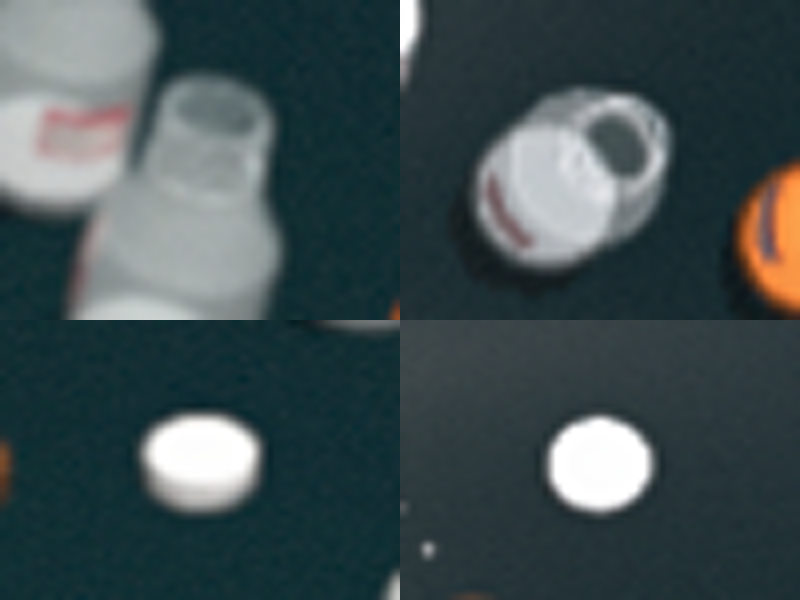

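Crop: the chosen bottle is clear, with an empty dark mouth centred at raw px scene (365,238) and top (360.7,177.5). The cap is a plain white disc at top (267.5,225). The mouth is at about (565,-286,112) and the cap at (446,-36,16). First I rise, square the tool and shut the fingers.

>>> servo_tool:
  rows:
    - [0, 0, -0.05, -0.03, 0]
    - [0, 0, -0.12, -0.07, 0]
    - [0, 0, -0.2, -0.12, 0]
    - [0, 0, -0.28, -0.17, 0]
    - [0, 0, -0.35, -0.22, 0]
    - [0, 0, -0.41, -0.26, 0]
    - [0, 0, -0.45, -0.281, 0]
    - [0, 0, -0.45, -0.281, 0]
    - [0, 0, -0.45, -0.281, 0]
    - [0, 0, -0.45, -0.281, 0]

```text
time_s: 0.93
ee_pos: [245.1, 519.7, 302.9]
ee_rot: [-179.9, -0.0, 180.0]
force: [1.0, -0.3, -0.4]
gripper_width: 27.0
gripper_force: 0.0
```

```bash
python3 - <<'E'
from h import *
from workcell import env
print(env.pinch_z,tri((365,238.2),(360.6,177.4)),plane("top",(360.6,177.4),112),plane("scene",(365,238.2),112))
E
```

```text
18.8 (array([ 565.2939631 , -285.48498007,  113.89900477]), np.float64(1.3295533953392005)) [ 566.10524828 -286.47068168  112.        ] [ 566.59435456 -283.96888625  112.        ]
```

>>> servo_tool:
  rows:
    - [-0.01, -0.03, 0, 0, 0]
    - [-0.04, -0.1, 0, 0, 0]
    - [-0.08, -0.2, 0, 0, 0]
    - [-0.13, -0.32, 0, 0, 0]
    - [-0.18, -0.45, 0, 0, 0]
    - [-0.23, -0.58, 0, 0, 0]
    - [-0.28, -0.7, 0, 0, 0]
    - [-0.32, -0.8, 0, 0, 0]

```text
time_s: 1.6
ee_pos: [309.8, 356.9, 303.7]
ee_rot: [-179.9, 0.0, 180.0]
force: [-0.1, -0.9, 0.6]
gripper_width: 0.4
gripper_force: 0.0
```

>>> servo_tool:
  rows:
    - [-0.05, -0.12, 0, 0, 0]
    - [-0.1, -0.25, 0, 0, 0]
    - [-0.15, -0.38, 0, 0, 0]
    - [-0.2, -0.5, 0, 0, 0]
    - [-0.25, -0.63, 0, 0, 0]
    - [-0.3, -0.75, 0, 0, 0]
    - [-0.35, -0.88, 0, 0, 0]
    - [-0.4, -1, 0, 0, 0]

```text
time_s: 2.27
ee_pos: [389.0, 157.5, 303.7]
ee_rot: [-180.0, -0.0, 180.0]
force: [0.4, 0.3, 0.1]
gripper_width: 0.6
gripper_force: 0.0
```

>>> servo_tool:
  rows:
    - [-0.05, -0.12, 0, 0, 0]
    - [-0.1, -0.25, 0, 0, 0]
    - [-0.15, -0.38, 0, 0, 0]
    - [-0.2, -0.5, 0, 0, 0]
    - [-0.25, -0.63, 0, 0, 0]
    - [-0.3, -0.75, 0, 0, 0]
    - [-0.35, -0.88, 0, 0, 0]
    - [-0.4, -1, 0, 0, 0]

```text
time_s: 2.93
ee_pos: [468.7, -42.1, 303.7]
ee_rot: [-180.0, -0.0, 180.0]
force: [-0.1, 0.8, -0.4]
gripper_width: 0.3
gripper_force: 0.0
```

>>> servo_tool:
  rows:
    - [-0.05, -0.12, 0, 0, 0]
    - [-0.1, -0.25, 0, 0, 0]
    - [-0.15, -0.38, 0, 0, 0]
    - [-0.2, -0.5, 0, 0, 0]
    - [-0.25, -0.63, 0, 0, 0]
    - [-0.3, -0.75, 0, 0, 0]
    - [-0.34, -0.86, 0, 0, 0]
    - [-0.37, -0.93, 0, 0, 0]
    - [-0.39, -0.98, 0, 0, 0]
    - [-0.4, -1, 0, 0, 0]
    - [-0.4, -1, 0, 0, 0]

```text
time_s: 3.85
ee_pos: [549.3, -240.5, 303.5]
ee_rot: [180.0, -0.0, 180.0]
force: [0.5, 0.4, -0.4]
gripper_width: 0.4
gripper_force: 0.0
```

>>> servo_tool:
  rows:
    - [-0.02, -0.05, 0, 0, 0]
    - [-0.05, -0.13, 0, 0, 0]
    - [-0.07, -0.19, 0, 0, 0]
    - [-0.081, -0.225, 0.02, 0, 0]
    - [-0.081, -0.225, 0.08, 0, 0]
    - [-0.081, -0.225, 0.16, 0, 0]
    - [-0.081, -0.225, 0.25, 0, 0]
    - [-0.081, -0.225, 0.34, 0, 0]
    - [-0.081, -0.225, 0.43, 0, 0]
    - [-0.081, -0.225, 0.52, 0, 0]
    - [-0.081, -0.225, 0.59, 0, 0]
    - [-0.081, -0.225, 0.65, 0, 0]
    - [-0.081, -0.225, 0.69, 0, 0]
    - [-0.081, -0.225, 0.7, 0, 0]
    - [-0.081, -0.225, 0.7, 0, 0]

```text
time_s: 5.1
ee_pos: [565.8, -284.6, 163.4]
ee_rot: [180.0, -0.1, -180.0]
force: [0.5, 1.0, 0.8]
gripper_width: 0.3
gripper_force: 0.0
```

```bash
python3 - <<'E'
from h import *
from workcell import state
c=[]
for n,x,y in(("scene",325,180),("top",310,140)):
    im=vision.grab_frame(n)[:,:,::-1]; c.append(cv2.resize(im[y:y+90,x:x+100],(400,360),interpolation=cv2.INTER_CUBIC))
cv2.imwrite("pics/a1.png",np.hstack(c)); print(state()["ee_pos"])
E
```

```text
[ 566.47115471 -284.94012244  164.72958184]
```

View pics/a1.png

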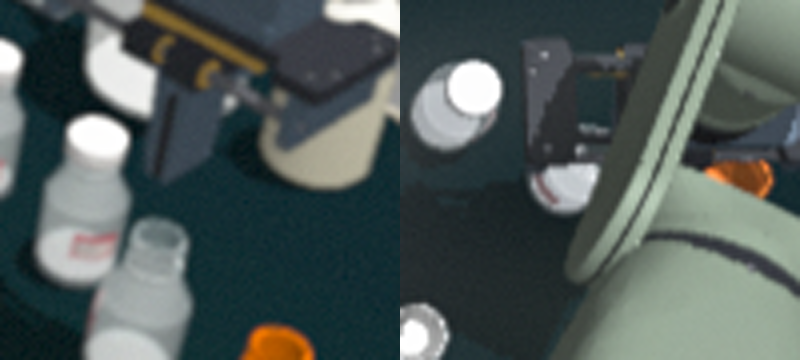

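The closed fingertips show at scene px about (370,222), above the mouth at (365,238), with no contact. I check this against the projected TCP.

```bash
python3 - <<'E'
from h import *
c=vision.camera_info("scene"); f=192/np.tan(np.radians(c["vertical_fov"]/2))
for p in((566.5,-285,164.7),(565.5,-285.5,112),(566.5,-285,137),(582,-285,164.7),(550,-285,164.7)):
    q=np.linalg.inv(c["T"])@np.r_[p,1]; print(p,c["cx"]-f*q[0]/q[2],c["cy"]+f*q[1]/q[2])
E
```

```text
(566.5, -285, 164.7) 369.15115734311627 221.13389427685277
(565.5, -285.5, 112) 365.21725288223865 238.73204632079052
(566.5, -285, 137) 367.10563821953986 230.38406475403858
(582, -285, 164.7) 373.4750918263038 218.5694325023215
(550, -285, 164.7) 364.46143597920667 223.91529885587943
```

The projection agrees. I descend the last 28 mm and hold still for over 2 s.

>>> servo_tool:
  rows:
    - [0, 0, 0.02, 0, 0]
    - [0, 0, 0.05, 0, 0]
    - [0, 0, 0.09, 0, 0]
    - [0, 0, 0.12, 0, 0]
    - [0, 0, 0.135, 0, 0]
    - [0, 0, 0.135, 0, 0]
    - [0, 0, 0.135, 0, 0]
    - [0, 0, 0.135, 0, 0]
    - [0, 0, 0.135, 0, 0]
    - [0, 0, 0.135, 0, 0]
    - [0, 0, 0.135, 0, 0]
    - [0, 0, 0.135, 0, 0]
    - [0, 0, 0.135, 0, 0]
    - [0, 0, 0.135, 0, 0]
    - [0, 0, 0.135, 0, 0]
    - [0, 0, 0.135, 0, 0]
    - [0, 0, 0.135, 0, 0]
    - [0, 0, 0.135, 0, 0]
    - [0, 0, 0.135, 0, 0]
    - [0, 0, 0.135, 0, 0]

```text
time_s: 6.87
ee_pos: [566.0, -284.8, 136.9]
ee_rot: [180.0, 0.0, -180.0]
force: [-0.5, -0.1, 0.3]
gripper_width: 0.6
gripper_force: 0.0
```

>>> servo_tool:
  rows:
    - [0, 0, 0, 0, 0]
    - [0, 0, 0, 0, 0]
    - [0, 0, 0, 0, 0]
    - [0, 0, 0, 0, 0]
    - [0, 0, 0, 0, 0]
    - [0, 0, 0, 0, 0]
    - [0, 0, 0, 0, 0]
    - [0, 0, 0, 0, 0]
    - [0, 0, 0, 0, 0]
    - [0, 0, 0, 0, 0]
    - [0, 0, 0, 0, 0]
    - [0, 0, 0, 0, 0]
    - [0, 0, 0, 0, 0]
    - [0, 0, 0, 0, 0]
    - [0, 0, 0, 0, 0]
    - [0, 0, 0, 0, 0]
    - [0, 0, 0, 0, 0]
    - [0, 0, 0, 0, 0]
    - [0, 0, 0, 0, 0]
    - [0, 0, 0, 0, 0]

```text
time_s: 8.53
ee_pos: [566.0, -284.7, 136.9]
ee_rot: [180.0, 0.0, -180.0]
force: [-0.2, 0.5, -0.0]
gripper_width: 0.4
gripper_force: 0.0
```

The hold lasted about 2.9 s. Now I rise, cross over and come down to the cap.

>>> servo_tool:
  rows:
    - [0, 0, -0.03, 0, 0]
    - [0, 0, -0.09, 0, 0]
    - [0, 0, -0.18, 0, 0]
    - [0, 0, -0.28, 0, 0]
    - [0, 0, -0.38, 0, 0]
    - [0, 0, -0.48, 0, 0]
    - [0, 0, -0.58, 0, 0]
    - [0, 0, -0.67, 0, 0]
    - [0, 0, -0.74, 0, 0]
    - [0, 0, -0.79, 0, 0]
    - [0, 0, -0.815, 0, 0]
    - [0, 0, -0.815, 0, 0]

```text
time_s: 9.53
ee_pos: [566.3, -284.9, 301.2]
ee_rot: [-179.9, 0.1, -180.0]
force: [-0.2, -0.1, -0.6]
gripper_width: -0.0
gripper_force: 0.0
```

>>> servo_tool:
  rows:
    - [0.01, 0.03, 0, 0, 0]
    - [0.04, 0.09, 0, 0, 0]
    - [0.08, 0.17, 0, 0, 0]
    - [0.13, 0.27, 0, 0, 0]
    - [0.18, 0.37, 0, 0, 0]
    - [0.23, 0.48, 0, 0, 0]
    - [0.28, 0.58, 0, 0, 0]
    - [0.33, 0.69, 0, 0, 0]

```text
time_s: 10.2
ee_pos: [498.5, -145.5, 298.5]
ee_rot: [179.9, -0.1, -180.0]
force: [-0.2, 0.6, 0.0]
gripper_width: 0.5
gripper_force: 0.0
```

>>> servo_tool:
  rows:
    - [0.05, 0.1, 0, 0, 0]
    - [0.1, 0.2, 0, 0, 0]
    - [0.15, 0.3, 0, 0, 0]
    - [0.2, 0.4, 0, 0, 0]
    - [0.24, 0.48, 0, 0, 0]
    - [0.26, 0.53, 0, 0, 0]
    - [0.27, 0.553, 0, 0, 0]
    - [0.27, 0.553, 0, 0, 0]
    - [0.27, 0.553, 0, 0, 0]

```text
time_s: 10.95
ee_pos: [446.1, -36.5, 299.7]
ee_rot: [-180.0, -0.0, -179.9]
force: [-0.4, -0.7, -0.8]
gripper_width: 0.3
gripper_force: 0.0
```

>>> servo_tool:
  rows:
    - [0, 0, 0.03, 0, 0]
    - [0, 0, 0.09, 0, 0]
    - [0, 0, 0.18, 0, 0]
    - [0, 0, 0.28, 0, 0]
    - [0, 0, 0.38, 0, 0]
    - [0, 0, 0.48, 0, 0]
    - [0, 0, 0.58, 0, 0]
    - [0, 0, 0.68, 0, 0]
    - [0, 0, 0.77, 0, 0]
    - [0, 0, 0.85, 0, 0]
    - [0, 0, 0.91, 0, 0]
    - [0, 0, 0.95, 0, 0]
    - [0, 0, 0.96, 0, 0]
    - [0, 0, 0.96, 0, 0]
    - [0, 0, 0.96, 0, 0]

```text
time_s: 12.2
ee_pos: [446.4, -36.5, 108.3]
ee_rot: [-180.0, 0.1, -180.0]
force: [0.2, 0.5, -0.6]
gripper_width: 0.6
gripper_force: 0.0
```

```bash
python3 - <<'E'
from h import *
from workcell import state
c=[]
for n,x,y in(("scene",210,170),("top",240,170)):
    im=vision.grab_frame(n)[:,:,::-1]; c.append(cv2.resize(im[y:y+90,x:x+100],(400,360),interpolation=cv2.INTER_CUBIC))
cv2.imwrite("pics/b1.png",np.hstack(c)); p=state()["ee_pos"]; print(p)
i=vision.camera_info("scene"); f=192/np.tan(np.radians(i["vertical_fov"]/2))
for p in(p,(446,-36,16)):
    q=np.linalg.inv(i["T"])@np.r_[p,1]; print(i["cx"]-f*q[0]/q[2],i["cy"]+f*q[1]/q[2])
E
```

```text
[446.55118598 -36.40209351 108.65814001]
261.03317857476827 207.80926910785738
260.57455513221987 234.2181194069449
```

View pics/b1.png

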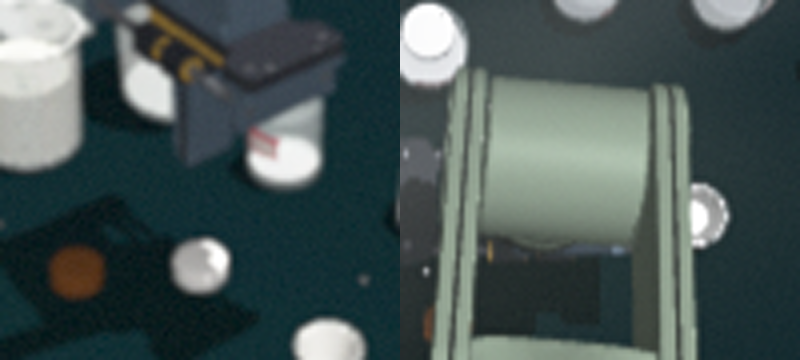

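The fingertips are at scene px (261,208), straight above the white cap at (260,235). Only their shadow reaches it. Final descent and hold.

>>> servo_tool:
  rows:
    - [0, 0, 0.03, 0, 0]
    - [0, 0, 0.08, 0, 0]
    - [0, 0, 0.14, 0, 0]
    - [0, 0, 0.2, 0, 0]
    - [0, 0, 0.26, 0, 0]
    - [0, 0, 0.3, 0, 0]
    - [0, 0, 0.33, 0, 0]
    - [0, 0, 0.338, 0, 0]
    - [0, 0, 0.338, 0, 0]
    - [0, 0, 0.338, 0, 0]
    - [0, 0, 0.338, 0, 0]
    - [0, 0, 0.338, 0, 0]
    - [0, 0, 0.338, 0, 0]
    - [0, 0, 0.338, 0, 0]
    - [0, 0, 0.338, 0, 0]
    - [0, 0, 0.338, 0, 0]
    - [0, 0, 0.338, 0, 0]
    - [0, 0, 0.338, 0, 0]
    - [0, 0, 0.338, 0, 0]
    - [0, 0, 0.338, 0, 0]

```text
time_s: 13.97
ee_pos: [445.8, -36.2, 40.3]
ee_rot: [180.0, -0.0, -180.0]
force: [0.6, -0.3, -0.2]
gripper_width: 0.5
gripper_force: 0.0
```

>>> servo_tool:
  rows:
    - [0, 0, 0, 0, 0]
    - [0, 0, 0, 0, 0]
    - [0, 0, 0, 0, 0]
    - [0, 0, 0, 0, 0]
    - [0, 0, 0, 0, 0]
    - [0, 0, 0, 0, 0]
    - [0, 0, 0, 0, 0]
    - [0, 0, 0, 0, 0]
    - [0, 0, 0, 0, 0]
    - [0, 0, 0, 0, 0]
    - [0, 0, 0, 0, 0]
    - [0, 0, 0, 0, 0]
    - [0, 0, 0, 0, 0]
    - [0, 0, 0, 0, 0]
    - [0, 0, 0, 0, 0]
    - [0, 0, 0, 0, 0]
    - [0, 0, 0, 0, 0]
    - [0, 0, 0, 0, 0]
    - [0, 0, 0, 0, 0]
    - [0, 0, 0, 0, 0]

```text
time_s: 15.63
ee_pos: [445.9, -36.2, 40.3]
ee_rot: [180.0, -0.0, -180.0]
force: [-0.5, 0.7, -0.6]
gripper_width: 0.6
gripper_force: 0.0
```

```bash
python3 - <<'E'
from h import *
from workcell import state
im=vision.grab_frame("scene")[:,:,::-1]; cv2.imwrite("pics/b2.png",cv2.resize(im[170:260,200:320],(800,600),interpolation=cv2.INTER_CUBIC)); s=state(); print(s["ee_pos"],s["force"])
E
```

```text
[445.86950563 -36.20494465  40.33663355] [-0.50944562  0.50403214  0.03379985]
```

View pics/b2.png

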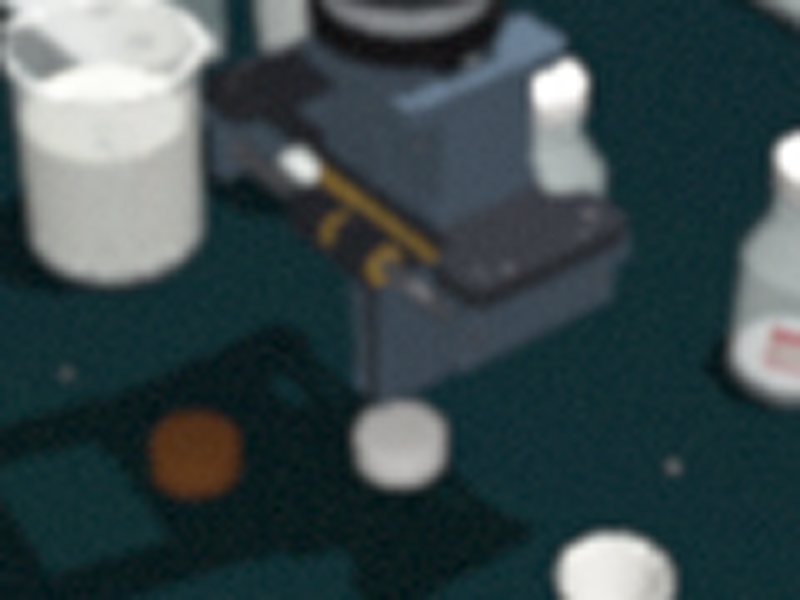

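The fingertips hover just above the white cap at crop px (400,440). Nothing has been touched or moved, so I hand in.

```bash
python3 -c "
from workcell import job_done
print(job_done())"
```

```text
the job is handed in; nothing more can be done
None
```

The arm pointed at the open bottle's mouth from about 25 mm above for 2.9 s, then at the loose white cap from about 24 mm, where it finished after about 16 s; I saw no contact and nothing moved, and the job is handed in.

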